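# Thread the fitting punch through both guide bushings and hold it over the anvil

### The job

Of the three punches hanging in the wooden rack, take the one whose shank fits closely in the brass bushings of the green punch stand (the middle thickness) and thread it point first down through the upper and then the lower bushing. Finish while still gripping it, held up by the robot with its point about 10 mm above the steel block, ready for the blow: never let the point touch the block, and do not let go. Leave the other two punches hanging in the rack and the things behind the work where they stand.

Things in the scene. Friction and masses are not known exactly. Their poses are not given: they have to be found in the camera images.
- stand: Green punch stand, fixed to the desk. Origin on the common vertical axis of its two brass bushings, at the desk top; z up. Base plate 115 x 84 x 12 mm (from 35 mm on its -x side to 80 mm on its +x side of the axis); column 26 x 50 mm at +49 to +75 mm along x, up to 116 mm; two arms 44 to 50 mm wide, 14 mm thick, reach from the column to the axis. Nothing of it stands higher than 122 mm.
- upper_mouth (a point): Top centre of the upper bushing, 122 mm above the desk, on the axis. Bushing 22 mm tall (100 to 122 mm), bore 14 mm, widening over the top 7 mm to a funnel mouth 23 mm across (31 mm outside).
- lower_mouth (a point): Top centre of the lower bushing, 78 mm above the desk, on the same axis. Same bushing (56 to 78 mm), same 14 mm bore and 23 mm funnel mouth. Between the bushings is a 22 mm open gap.
- anvil_top (a point): Centre of the top of the steel block under the bushings, 36 mm above the desk, on the axis; 20 mm below the lower bushing's underside.
- anvil: The steel block, 50 x 50 x 24 mm, fixed on the stand's base plate; origin at the centre of its underside.
- rack: Light wooden rack, fixed to the desk, 186 mm along its y, 64 mm along its x, top face 105 mm above the desk. Origin at the desk top below its middle; z up. Three 18 mm holes in a row along its y at -60, 0 and +60 mm; a punch hangs by its collar in each, in any order. The front and back are open: the shanks show below the top board. The handle tops of hanging punches stand 153 mm above the desk.
- punch_middle_grip (a point): The punch to take: 12 mm shank. Point at the middle of its round black handle, z up along the punch. All three punches are alike but for the shank: handle 22 mm diameter, 44 mm tall, on a steel collar 30 mm across and 4 mm thick whose underside is 26 mm below this point and rests on the rack; handle top 22 mm above this point; shank 90 mm long below the collar, the last 10 mm tapering to half its diameter. About 90 g.
- punch_middle_tip (a point): Point (lower end) of that punch, on its axis 116 mm below its handle middle; flat, 6 mm across. The shank must rise 90 mm to be clear of the rack's top. A lamp shade and a shelf overhang the desk to the left of the rack, so draw the arm in before it swings past them; a wall post stands at the right end of the desk.
- punch_thin_grip (a point): Handle middle of the punch with the 8 mm shank (too loose); stays in the rack.
- punch_thick_grip (a point): Handle middle of the punch with the 16 mm shank (does not fit); stays in the rack.
- salt_jar: Bystander: milky square jar with blue cap, 46 x 45 x 64 mm, origin at its underside.
- pitch_block: Bystander: round wooden block with black pitch on top, 52 x 52 x 36 mm, origin at its underside.
- cutters: Bystander: side cutters with yellow and navy grips, 54 x 135 x 12 mm, origin at its underside.
- offcut: Bystander: wood offcut 50 x 58 x 26 mm, origin at its underside.
There are look-alikes about, which are no part of the job. Leave any red look-alike of the part that bears punch_middle_grip alone.

How it is judged (in metres and radians):
On the way, in this order (a step that is already met when the one before it is completed fails the run):
1. the 12 mm punch is lifted clear of the rack (height (world z) of punch_middle_tip above 0.108 m), for 0.1 s.
2. its point has come down through the upper bushing (z of punch_middle_tip in the frame of stand below 0.098 m and horizontal distance between punch_middle_tip and upper_mouth below 0.006 m), for 0.1 s.
At the end, for the whole second after the job is handed in: The 12 mm punch passes through both bushings, its point on the axis (within 4 mm) and 3 to 18 mm above the steel block without touching it, still, and gripped by the robot; the other two punches hang in the rack within 20 mm of where they were (z of punch_middle_tip in the frame of stand between 0.039 and 0.054 m and horizontal distance between punch_middle_tip and anvil_top below 0.004 m and horizontal distance between punch_middle_grip and upper_mouth below 0.006 m and contact force between punch_middle and the fingers above 1 N and contact force between punch_middle and anvil below 0.2 N and linear speed of punch_middle below 0.02 m/s and distance between each of punch_thin_grip, punch_thick_grip and rack below 0.155 m and distance of each of punch_thin_grip, punch_thick_grip from where it was at the start of the episode below 0.02 m); the arm keeps its last pose, push and grip.
It fails at once if the punch touches the steel block (contact force between punch_middle and anvil above 0.5 N).
It fails at once if one of the other punches is taken from the rack or knocked about (distance of any of punch_thin_grip, punch_thick_grip from where it was at the start of the episode above 0.03 m).
It fails at once if a bystander is shoved more than 30 mm (distance of any of salt_jar, pitch_block, cutters, offcut from where it was at the start of the episode above 0.03 m).
It also fails if it takes over 48 s, if anything falls off the work surface, if the arm or the gripper's body presses on something with over 40 N, if the wrist force passes 120 N, or if a joint passes its speed limit or range.

### The arm

A 7-joint arm with a two-finger parallel gripper is mounted at the origin on a cart in front of the work surface, level with it; the furniture and walls round the work are solid. World frame = base frame: x ahead of the robot, y to its left, z up, the work surface at z = 0. Lengths are in m, angles in degrees, forces in N, time in s.
With the tool pointing down it reaches from about 0.425 to 0.875 m from the base axis. Payload 4.7 kg.
Tool frame: the origin (TCP) lies midway between the tips of the shut fingers; the grasp point (between the pads) lies 19 mm behind it; z points along the fingers, y is the line along which they close (so a half turn about z gives the same grasp; the last joint's range is limited). The gripper opens to 87 mm and grips with 3 to 60 N. Pads are 19 mm wide; open, the fingers measure 117 mm over their backs; the gripper's body (75 mm by 190 mm) begins 51 mm behind the grasp point.
Start: joints at [-64.051, 18.392, -4.016, 83.108, 1.295, 78.541, -3.26], TCP at [0.276, 0.588, 0.223] pointing down, gripper open.
Joint ranges: [-163.93, 163.93], [-17.29, 119.83], [-79.2, 71.16], [3.27, 140.29], [-89.18, 269.18], [5.43, 117.66], [-154.24, 154.24]. Speed limits (degrees/s): [147.25, 147.25, 180, 180, 180, 180, 180].

### API

Orientations are given as [roll, pitch, yaw] about the fixed x, y, z axes, in that order (R = Rz(yaw) Ry(pitch) Rx(roll)).
In Python, from cell import env, viewer, boxes_of, masks_of gives the robot as it stands. The module is installed in compiled form; this text tells all that it offers.
- The arm moves only by the tool apply_moves, never from a script. Its argument "moves" is a list of rows, each a list of 7 numbers: the shift along the tool's x, y, z scaled (see below), then the turn, a rotation vector about the tool's x, y, z scaled (see below), then the opening, from 0 (shut) to 1 (fully open). A call has 1 to 20 rows; each row is the pose to reach, as a shift and turn from the pose commanded when the call began, along the tool's axes at that moment; what a row does not reach only later rows make up. The controller multiplies each number of a shift by 0.2 m and each number of a turn by 1.5 rad. A row lasts 1/10 s, in which the tool goes at most 50 mm and 8.59 degrees, less where a joint would pass 70% of its speed; a pose out of reach is approached as far as the arm can. A call with a number of a shift or a turn outside -1 to 1 is refused whole. A call with a gripper value outside its range is refused whole. The fingers move at their own pace and stop on an object; "grip_force" is the grip in N (left out, the last holds). Time passes only in rows, so rows that repeat a pose let the fingers close. It gives the time, the measured TCP pose, the force, the opening and the grip force at its end, in the units of the state.
- env.get_obs(): the state, without advancing time (a new reading comes with each control period).
- viewer.read_camera(name): name is "scene" or "top" or "wrist"; returns the picture (384x512x3 uint8, red, green, blue); there is no depth.
- viewer.get_calibration(name): a dict with "fov_y" (degrees; the focal length in pixels is half the picture's height over the tangent of half this angle, whatever the lens; pixels are square), "cx", "cy" (the principal point, pixels), "position" and "orientation" of the camera in the world. Camera axes: x right, y up, looking along -z (the intrinsics and any distortion apply to the point x, -y, -z); pixel columns grow to the right and rows downward; lengths in m; the calibration is good to about 2 mm. A picture is of the moment at which its call begins: read the wrist's pose just before it. get_calibration takes no time and is no camera call; for the wrist camera it gives the pose at the moment of the call.
- env.sign_off(): hands the job in; it is judged then, once.
Trained networks look in the newest picture that a camera, given by its name, has taken for a name from the list of things; names that differ only in an ending like _2 or _b are one class to them, and where a whole thing is asked for, a point or a joint stands for the part that bears it (a point fixed in the world has none). Each returns a list of dicts, best first, with "conf" (0 to 1); they miss things now and then, are a little off and sometimes report something else, mostly with a low value. They report only what shows in the picture. A call takes as long as a camera call. They do not tell look-alikes from the thing itself.
- boxes_of(camera, target): "location" ([column, row] in pixels, amid what is visible of it).
- masks_of(camera, target): "pixels" (384x512 bool, what is visible of it) and "location" ([column, row] in pixels, amid what is visible of it).
The state is a dict: "time_s": time; "qpos": joint angles; "joint_velocities": joint speeds; "effort": joint torques, N m; "tool_pos": TCP position; "tool_rot": TCP orientation; "force": force on the tool from outside, world axes, zero at the start; "wrist_torque": the same for the moment, N m; "grip_width": finger opening in m; "grasp_force": force on a finger pad.
Only numpy, scipy, OpenCV 4.12 (cv2) and the standard library are available. Lean on these libraries where they do the work, as an engineer would, in place of code of your own. Each camera call takes 0.05 s, during which the arm holds its last target. There are 200 camera calls.

## Working session

There is one attempt and no reset: what is moved stays moved. The work goes in short steps, Python scripts to look and compute and a tool call to move; the robot and the scene stay as the last step left them, time stands still between calls to the robot, and variables do not carry over. Pictures are saved under pics/ and viewed, at most 10 in all, crops included, and the job is handed in when it is done.

Besides the shell and the picture viewer there is one more tool, called after "Call:" by a JSON object that holds its "api" and its "payload", one argument or row to a line. apply_moves: Moves the arm, as the interface text tells. Shifts and turns lie within -1 to 1; 1 stands for 0.2 m of shift or 1.5 rad of turn. Its arguments: {"type":"object","properties":{"moves":{"type":"array","items":{"type":"array","items":{"type":"number","minimum":-1,"maximum":1}}},"grip_force":{"type":"number"}},"required":["moves"]}

```bash
mkdir -p pics; cat > h.py <<'E'
import numpy as np, cv2
from scipy.spatial.transform import Rotation as R
from cell import env, viewer, boxes_of, masks_of
def save(cam,n):
    im=viewer.read_camera(cam); cv2.imwrite(f'pics/{n}.png',im[:,:,::-1]); return im
E
python3 - <<'E'
from h import *
a=save('scene','s0');b=save('top','t0')
cv2.imwrite('pics/st0.png',cv2.resize(np.hstack([a,b])[:,:,::-1],(800,300)))
for c in('scene','top','wrist'):print(viewer.get_calibration(c))
print(env.get_obs())
for c in('scene','top'):
  for n in('stand','upper_mouth','rack','punch_middle_grip','punch_thin_grip','punch_thick_grip','punch_middle_tip','anvil_top','lower_mouth'):
    print(c,n,[(np.round(d['location'],1).tolist(),round(float(d['conf']),2)) for d in boxes_of(c,n)][:4])
E
```

```text
{'fov_y': 55.34810784244754, 'cx': 255.41733831967488, 'cy': 191.8708155790114, 'position': array([ 0.09904405, -0.43587593,  0.62975963]), 'orientation': array([ 50.92780886,  -0.62656431, -57.31392802])}
{'fov_y': 48.47525872796, 'cx': 259.7332677089745, 'cy': 185.61229607593506, 'position': array([ 0.55173248, -0.11078137,  0.93295286]), 'orientation': array([  5.80269619,  -0.22189189, -90.56253265])}
{'fov_y': 63.21531681430052, 'cx': 250.83938215077274, 'cy': 195.53873544324537, 'position': array([0.19940148, 0.62268292, 0.38390686]), 'orientation': array([-1.76851744e+01,  6.38041020e-02,  6.48124297e+01])}
{'time_s': 0.1, 'qpos': array([-64.05218927,  18.43552218,  -4.01791844,  83.16845118,
         1.29683361,  78.5419455 ,  -3.26118915]), 'joint_velocities': array([ 0.00070186, -0.109777  , -0.13698278, -0.11371021,  0.05025551,
       -0.06110947,  0.05106531]), 'effort': array([-7.21176220e-04, -4.92567694e+01, -4.06101784e-01, -3.13401532e+01,
       -6.41737296e-02,  3.93675151e-02,  6.34934077e-05]), 'tool_pos': array([0.27595661, 0.58795311, 0.22155847]), 'tool_rot':
[... 684 characters left out ...]
51)]
scene anvil_top [([293.7, 261.9], 0.64), ([209.7, 207.6], 0.16)]
scene lower_mouth [([290.2, 259.5], 0.6), ([280.4, 276.8], 0.21)]
top stand [([314.5, 224.9], 0.58)]
top upper_mouth [([310.6, 221.9], 0.75)]
top rack [([232.0, 236.4], 0.75), ([314.6, 222.6], 0.49), ([255.5, 229.8], 0.38)]
top punch_middle_grip [([228.3, 237.0], 0.63), ([197.1, 188.0], 0.62), ([262.2, 180.4], 0.52)]
top punch_thin_grip [([256.2, 230.5], 0.51)]
top punch_thick_grip [([193.4, 243.6], 0.61), ([332.3, 144.1], 0.26)]
top punch_middle_tip [([228.1, 235.2], 0.63), ([264.5, 182.4], 0.5), ([198.8, 187.2], 0.48)]
top anvil_top [([312.3, 222.4], 0.96)]
top lower_mouth [([312.3, 224.1], 0.61), ([209.0, 151.3], 0.55)]
```

```bash
python3 - <<'E'
import cv2
a=cv2.imread('pics/s0.png');b=cv2.imread('pics/t0.png')
cv2.imwrite('pics/s0c.png',cv2.resize(a[130:330,150:350],(800,600)[1::-1] if 0 else (600,600),interpolation=cv2.INTER_CUBIC))
E
```

```text
(no output)
```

View pics/st0.png

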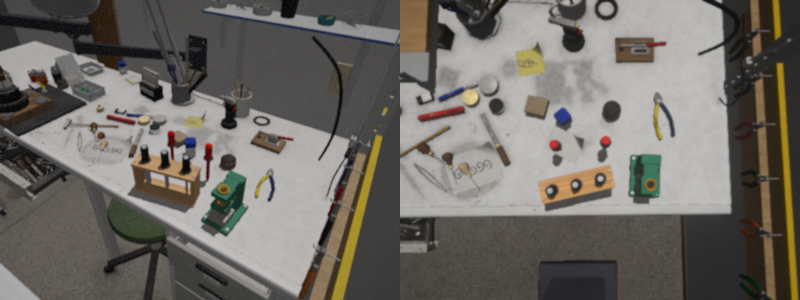

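View pics/s0c.png

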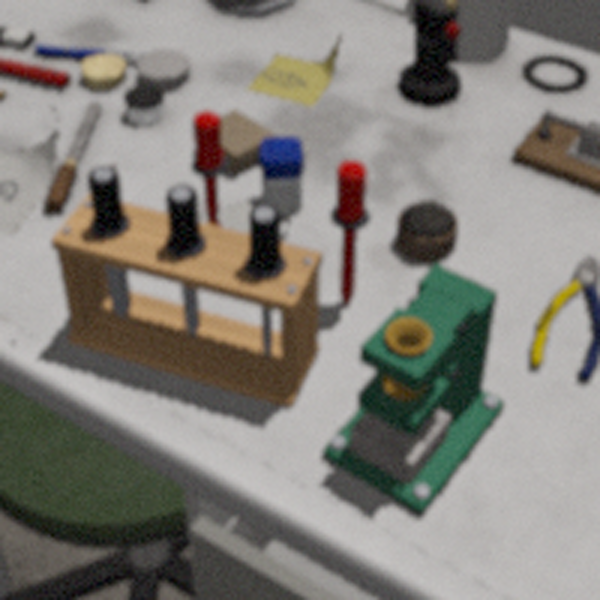

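The crop shows the rack's shanks from left to right: thick, middle, thin. The 12 mm punch is therefore in the centre hole (scene ~(211,207), top ~(228,236)). The red look-alikes stand behind the rack. The brass mouth is at scene ~(286,242) and top ~(312,223).

```bash
cat >> h.py <<'E'
def ray(cal,uv):
    f=192/np.tan(np.radians(cal['fov_y']/2))
    d=np.array([(uv[0]-cal['cx'])/f,-(uv[1]-cal['cy'])/f,-1])
    return np.array(cal['position']),R.from_euler('xyz',cal['orientation'],degrees=True).apply(d)
def onz(cal,uv,z):
    p,d=ray(cal,uv); return p+d*(z-p[2])/d[2]
def proj(cal,P):
    f=192/np.tan(np.radians(cal['fov_y']/2))
    q=R.from_euler('xyz',cal['orientation'],degrees=True).inv().apply(np.array(P)-cal['position'])
    return np.array([cal['cx']+f*q[0]/-q[2],cal['cy']-f*q[1]/-q[2]])
E
python3 - <<'E'
from h import *
s=cv2.imread('pics/s0.png');t=cv2.imread('pics/t0.png')
S=viewer.get_calibration('scene');T=viewer.get_calibration('top')
# brass blobs
for n,im,c in(('s',s,S),('t',t,T)):
    h=cv2.cvtColor(im,cv2.COLOR_BGR2HSV)
    x0,x1,y0,y1=(270,305,230,258) if n=='s' else (295,335,205,255)
    m=np.zeros(h.shape[:2],np.uint8); m[y0:y1,x0:x1]=cv2.inRange(h[y0:y1,x0:x1],(12,90,40),(28,255,255))
    k,l,st,ce=cv2.connectedComponentsWithStats(m)
    for i in range(1,k):
        if st[i,4]>15:
            x,y,w,hh=st[i,:4];u=(x+(w-1)/2,y+(hh-1)/2);print(n,st[i],u,onz(c,u,.122).round(4))
for uv in((228.3,237),(256.2,230.5),(193.4,243.6)):print('top handle z.131',onz(T,uv,.131).round(4))
# handle tops in scene (light disc) from crop/3+offset
for uv in((103,174),(181,191),(264,214)):print('scene top z.153',onz(S,(150+uv[0]/3,130+uv[1]/3),.153).round(4))
T2=t[190:260,170:345];cv2.imwrite('pics/t0c.png',cv2.resize(T2,None,fx=4.5,fy=4.5,interpolation=cv2.INTER_CUBIC))
E
```

```text
s [278 236  16  13 160] (np.float64(285.5), np.float64(242.0)) [ 0.5335 -0.2311  0.122 ]
t [313 229  16  16 174] (np.float64(320.5), np.float64(236.5)) [ 0.5364 -0.2286  0.122 ]
top handle z.131 [ 0.5373 -0.0551  0.131 ]
top handle z.131 [ 0.5489 -0.1073  0.131 ]
top handle z.131 [0.5258 0.01   0.131 ]
scene top z.153 [0.5251 0.0075 0.153 ]
scene top z.153 [ 0.5403 -0.0492  0.153 ]
scene top z.153 [ 0.5516 -0.1103  0.153 ]
```

View pics/t0c.png

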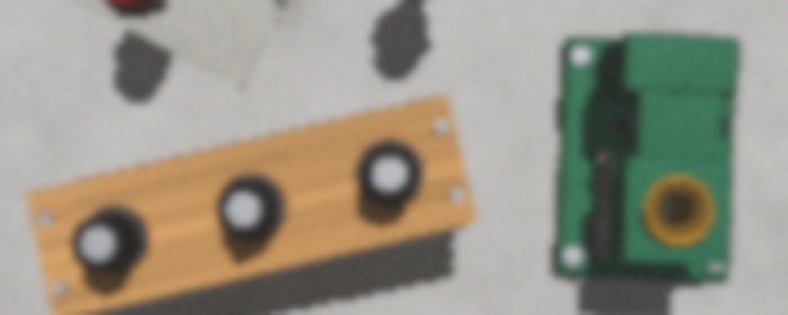

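```bash
cat >> h.py <<'E'
from scipy.interpolate import interp1d
def rows(base,wps,n):
    """base=(pos,yaw), wps list of (x,y,z,yaw): n rows scaled, tool pointing down"""
    P=np.array([[*base[0],base[1]]]+[list(w) for w in wps],float)
    s=np.r_[0,np.cumsum(np.linalg.norm(np.diff(P[:,:3],axis=0),axis=1)+1e-4*np.abs(np.diff(P[:,3])))]
    Q=interp1d(s,P,axis=0)(np.linspace(0,s[-1],n+1)[1:])
    R0=R.from_euler('xyz',[180,0,base[1]],degrees=True)
    for q in Q:
        d=R0.inv().apply(q[:3]-P[0,:3])/.2
        w=(R0.inv()*R.from_euler('xyz',[180,0,q[3]],degrees=True)).as_rotvec()/1.5
        print('[%.3f,%.3f,%.3f,0,0,%.3f,'%(*d,w[2])+'G],')
E
python3 - <<'E'
from h import *
S=viewer.get_calibration('scene');T=viewer.get_calibration('top')
for u in((98,243),(243,210),(389,174)):print('top',onz(T,(169.6+u[0]/4.5,189.6+u[1]/4.5),.153).round(4))
u=(678,209);print('mouth',onz(T,(169.6+u[0]/4.5,189.6+u[1]/4.5),.122).round(4))
def tri(a,b):
    p,d=ray(S,a);q,e=ray(T,b);A=np.c_[d,-e];k=np.linalg.lstsq(A,q-p,rcond=None)[0];x,y=p+d*k[0],q+e*k[1];return ((x+y)/2).round(4),np.linalg.norm(x-y).round(4)
print('mouth',tri((285.5,242),(320.5,236.5)),'mid top',tri((150+181/3,130+191/3),(169.6+243/4.5,189.6+210/4.5)))
for a,b in(((150+207/3,130+118/3),(197.1,186)),((150+351/3,130+168/3),(262.2,180.4))):print('red',tri(a,b))
rows(((.276,.588,.223),154.86),[(.212,.453,.23,154),(.235,.395,.23,148),(.325,.33,.23,135),(.437,.159,.23,115),(.48,.03,.235,101.5),(.535,-.045,.24,101.5)],19)
E
```

```text
top [0.5265 0.0103 0.153 ]
top [ 0.5391 -0.0481  0.153 ]
top [ 0.553  -0.1071  0.153 ]
mouth [ 0.5372 -0.2282  0.122 ]
mouth (array([ 0.5365, -0.2294,  0.1184]), np.float64(0.0006)) mid top (array([ 0.5396, -0.0487,  0.1532]), np.float64(0.0016))
red (array([0.6335, 0.0016, 0.1386]), np.float64(0.0024))
red (array([ 0.6434, -0.1209,  0.1363]), np.float64(0.0036))
[0.001,-0.200,-0.009,0,0,0.003,G],
[0.002,-0.400,-0.019,0,0,0.005,G],
[0.002,-0.601,-0.028,0,0,0.008,G],
[-0.036,-0.783,-0.035,0,0,0.022,G],
[-0.181,-0.920,-0.035,0,0,0.066,G],
[-0.360,-0.986,-0.035,0,0,0.117,G],
[-0.555,-1.023,-0.035,0,0,0.171,G],
[-0.750,-1.060,-0.035,0,0,0.225,G],
[-0.921,-1.157,-0.035,0,0,0.272,G],
[-1.090,-1.261,-0.035,0,0,0.317,G],
[-1.260,-1.365,-0.035,0,0,0.362,G],
[-1.429,-1.470,-0.035,0,0,0.407,G],
[-1.598,-1.574,-0.035,0,0,0.452,G],
[-1.742,-1.708,-0.040,0,0,0.498,G],
[-1.879,-1.851,-0.048,0,0,0.544,G],
[-2.016,-1.995,-0.055,0,0,0.590,G],
[-2.165,-2.123,-0.063,0,0,0.621,G],
[-2.341,-2.219,-0.074,0,0,0.621,G],
[-2.517,-2.315,-0.085,0,0,0.621,G],
```

Call:
{"api": "apply_moves", "payload": {
  "moves": [
    [0,-0.2,-0.01,0,0,0,0.6],
    [0,-0.4,-0.02,0,0,0,0.6],
    [0,-0.6,-0.03,0,0,0.01,0.6],
    [-0.04,-0.78,-0.04,0,0,0.02,0.6],
    [-0.18,-0.92,-0.04,0,0,0.07,0.6],
    [-0.36,-0.98,-0.04,0,0,0.12,0.6],
    [-0.36,-0.98,-0.04,0,0,0.12,0.6]
  ],
  "grip_force": 30
}}

```text
time_s: 1.7
tool_pos: [0.2621, 0.3765, 0.2312]
tool_rot: [179.9, 0.1, 144.0]
force: [-0.8, 0.3, 0.2]
grip_width: 0.0526
grasp_force: 0.0
```

```bash
python3 - <<'E'
from h import *
rows(((.262,.377,.231),144.5),[(.325,.33,.23,135),(.375,.255,.23,126)],5);print()
rows(((.375,.255,.23),126),[(.437,.159,.23,115),(.47,.06,.235,104)],6);print()
rows(((.47,.06,.235),104),[(.52,-.02,.24,101.5)],3)
E
```

```text
[-0.169,-0.004,0.002,0,0,0.047,G],
[-0.337,-0.007,0.004,0,0,0.095,G],
[-0.498,-0.048,0.005,0,0,0.137,G],
[-0.656,-0.109,0.005,0,0,0.176,G],
[-0.814,-0.169,0.005,0,0,0.215,G],

[-0.182,-0.010,-0.000,0,0,0.041,G],
[-0.364,-0.020,-0.000,0,0,0.082,G],
[-0.546,-0.030,-0.000,0,0,0.123,G],
[-0.721,-0.079,-0.008,0,0,0.167,G],
[-0.894,-0.134,-0.016,0,0,0.211,G],
[-1.068,-0.189,-0.025,0,0,0.256,G],

[-0.150,0.049,-0.008,0,0,0.010,G],
[-0.299,0.097,-0.017,0,0,0.019,G],
[-0.449,0.146,-0.025,0,0,0.029,G],
```

Call:
{"api": "apply_moves", "payload": {
  "moves": [
    [-0.17,0,0,0,0,0.05,0.6],
    [-0.34,-0.01,0,0,0,0.1,0.6],
    [-0.5,-0.05,0,0,0,0.14,0.6],
    [-0.66,-0.11,0,0,0,0.18,0.6],
    [-0.81,-0.17,0,0,0,0.215,0.6]
  ]
}}

```text
time_s: 2.2
tool_pos: [0.3711, 0.258, 0.2307]
tool_rot: [180.0, -0.0, 126.0]
force: [0.1, 0.2, 0.5]
grip_width: 0.0524
grasp_force: 0.0
```

Call:
{"api": "apply_moves", "payload": {
  "moves": [
    [-0.18,-0.01,0,0,0,0.04,0.6],
    [-0.36,-0.02,0,0,0,0.08,0.6],
    [-0.55,-0.03,0,0,0,0.12,0.6],
    [-0.72,-0.08,-0.01,0,0,0.17,0.6],
    [-0.88,-0.13,-0.02,0,0,0.21,0.6],
    [-1,-0.17,-0.02,0,0,0.255,0.6],
    [-1,-0.17,-0.02,0,0,0.255,0.6]
  ]
}}

```text
time_s: 2.9
tool_pos: [0.4618, 0.0735, 0.2349]
tool_rot: [180.0, 0.0, 103.7]
force: [0.0, 0.8, 0.4]
grip_width: 0.0519
grasp_force: 0.0
```

```bash
python3 - <<'E'
from h import *
o=env.get_obs();print(o['time_s'],o['tool_pos'],o['tool_rot'],o['force'],o['qpos'].round())
C=viewer.get_calibration('wrist')
save('wrist','w1')
for n in('punch_middle_grip','punch_thin_grip','punch_thick_grip','rack'):
  print(n,[(np.round(d['location'],1).tolist(),round(float(d['conf']),2),onz(C,d['location'],.135).round(4)) for d in boxes_of('wrist',n)][:4])
E
```

```text
2.9 [0.46175016 0.07348484 0.23485497] [1.79952304e+02 4.74784858e-02 1.03703244e+02] [0.00094348 0.76064759 0.43001071] [-37.  -6.  23. 108.   2.  77.  -1.]
punch_middle_grip [([297.5, 322.7], 0.73, array([ 0.539 , -0.0476,  0.135 ]))]
punch_thin_grip []
punch_thick_grip [([288.3, 261.3], 0.63, array([0.5109, 0.0177, 0.135 ]))]
rack [([279.8, 237.6], 0.8, array([0.4966, 0.0395, 0.135 ]))]
```

View pics/w1.png

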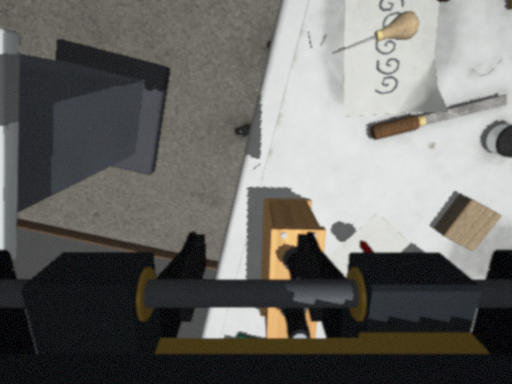

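```bash
python3 - <<'E'
from h import *
rows(((.4618,.0735,.2349),103.7),[(.5395,-.0485,.235,102.7)],4);print()
rows(((.4618,.0735,.2349),103.7),[(.5395,-.0485,.116,102.7)],1)
E
```

```text
[-0.171,0.058,-0.000,0,0,0.003,G],
[-0.342,0.116,-0.000,0,0,0.006,G],
[-0.513,0.175,-0.000,0,0,0.009,G],
[-0.685,0.233,-0.000,0,0,0.012,G],

[-0.685,0.233,0.594,0,0,0.012,G],
```

Call:
{"api": "apply_moves", "payload": {
  "moves": [
    [-0.17,0.06,0,0,0,0,0.6],
    [-0.34,0.12,0,0,0,0.01,0.6],
    [-0.51,0.175,0,0,0,0.01,0.6],
    [-0.685,0.233,0,0,0,0.01,0.6],
    [-0.685,0.233,0.08,0,0,0.01,0.6],
    [-0.685,0.233,0.2,0,0,0.01,0.6],
    [-0.685,0.233,0.3,0,0,0.01,0.6],
    [-0.685,0.233,0.3,0,0,0.01,0.6]
  ]
}}

```text
time_s: 3.95
tool_pos: [0.5372, -0.0428, 0.1716]
tool_rot: [-179.7, -0.1, 103.4]
force: [-0.4, 0.1, -0.2]
grip_width: 0.0524
grasp_force: 0.0
```

```bash
python3 - <<'E'
from h import *
o=env.get_obs();print(o['time_s'],o['tool_pos'],o['tool_rot'],o['force'],o['qpos'].round())
a=save('scene','s1');b=save('top','t1')
A=cv2.resize(a[130:280,150:350],(600,450),interpolation=cv2.INTER_CUBIC)
cv2.imwrite('pics/s1c.png',A[:,:,::-1])
S=viewer.get_calibration('scene')
p=o['tool_pos'];print([(proj(S,q)-[150,130])*3 for q in (p,p-[0,0,.1])])
E
```

```text
3.95 [ 0.5372437  -0.04283422  0.17161339] [-1.79672920e+02 -6.22859060e-02  1.03423187e+02] [-0.4238031   0.08285463 -0.21109418] [-28.   7.  33. 104.  -4.  71.  19.]
[array([168.91761273, 168.70147286]), array([178.99547201, 276.31222408])]
```

View pics/s1c.png

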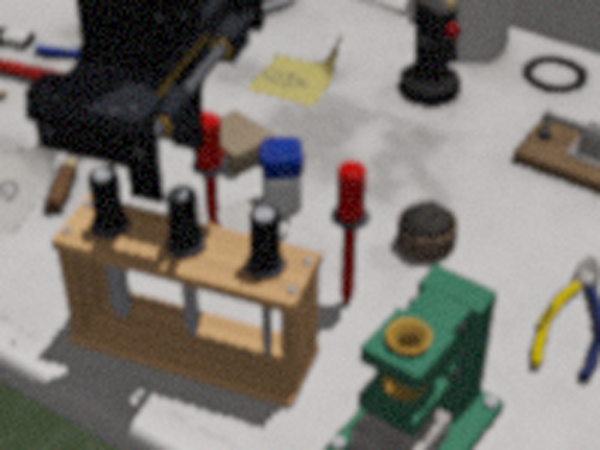

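```bash
python3 - <<'E'
from h import *
o=env.get_obs();p=o['tool_pos'];print(o['time_s'],p,o['tool_rot'])
rows((p,o['tool_rot'][2]),[(.5395,-.0485,.116,102.7)],1)
E
```

```text
4.05 [ 0.53934367 -0.04332466  0.17471625] [-1.79975982e+02 -7.62841288e-03  1.03394616e+02]
[-0.025,-0.005,0.294,0,0,0.008,G],
```

Call:
{"api": "apply_moves", "payload": {
  "moves": [
    [-0.025,-0.005,0,0,0,0.008,0.6],
    [-0.025,-0.005,0.1,0,0,0.008,0.6],
    [-0.025,-0.005,0.18,0,0,0.008,0.6],
    [-0.025,-0.005,0.25,0,0,0.008,0.6],
    [-0.025,-0.005,0.29,0,0,0.008,0.6],
    [-0.025,-0.005,0.29,0,0,0.008,0.6],
    [-0.025,-0.005,0.29,0,0,0.008,0.6]
  ]
}}

```text
time_s: 4.75
tool_pos: [0.5399, -0.0496, 0.1171]
tool_rot: [180.0, 0.0, 102.6]
force: [0.3, 0.0, 0.3]
grip_width: 0.0523
grasp_force: 0.0
```

```bash
python3 - <<'E'
from h import *
a=save('scene','s2');b=save('top','t2')
o=env.get_obs();p=o['tool_pos'];print(o['time_s'],p,o['tool_rot'],o['force'])
A=cv2.resize(a[160:260,165:285],(600,500),interpolation=cv2.INTER_CUBIC)
cv2.imwrite('pics/s2c.png',A[:,:,::-1])
E
```

```text
4.85 [ 0.54015947 -0.04954479  0.11743996] [1.79909617e+02 1.09870420e-02 1.02603222e+02] [ 0.03588756 -0.17273011  0.06416868]
```

View pics/s2c.png

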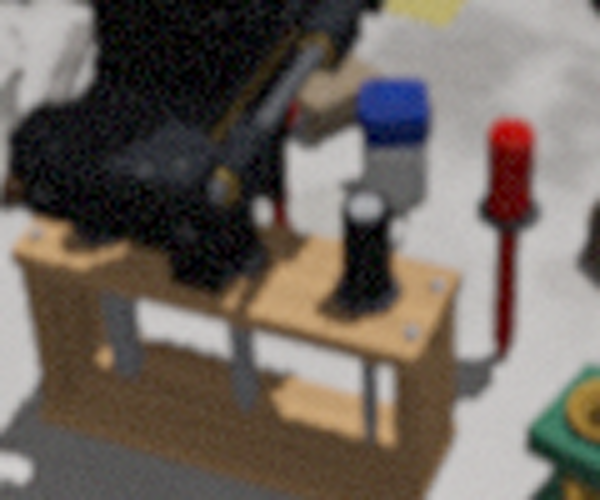

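The fingers straddle the centre punch, and its shank at crop (243,370) is the middle thickness. I close the gripper now.

Call:
{"api": "apply_moves", "payload": {
  "moves": [
    [0,0,0,0,0,0,0.1],
    [0,0,0,0,0,0,0.1],
    [0,0,0,0,0,0,0.1],
    [0,0,0,0,0,0,0.1],
    [0,0,0,0,0,0,0.1],
    [0,0,0,0,0,0,0.1],
    [0,0,0,0,0,0,0.1],
    [0,0,0,0,0,0,0.1]
  ],
  "grip_force": 40
}}

```text
time_s: 5.65
tool_pos: [0.5395, -0.0495, 0.1166]
tool_rot: [180.0, -0.0, 102.6]
force: [1.0, 0.4, 0.4]
grip_width: 0.021
grasp_force: 40.0
```

Call:
{"api": "apply_moves", "payload": {
  "moves": [
    [0,0,-0.05,0,0,0,0.1],
    [0,0,-0.15,0,0,0,0.1],
    [0,0,-0.25,0,0,0,0.1],
    [0,0,-0.35,0,0,0,0.1],
    [0,0,-0.45,0,0,0,0.1],
    [0,0,-0.55,0,0,0,0.1],
    [0,0,-0.65,0,0,0,0.1],
    [0,0,-0.7,0,0,0,0.1],
    [0,0,-0.7,0,0,0,0.1],
    [0,0,-0.7,0,0,0,0.1]
  ]
}}

```text
time_s: 6.65
tool_pos: [0.5391, -0.0495, 0.256]
tool_rot: [-180.0, -0.0, 102.6]
force: [-0.3, 1.1, -1.1]
grip_width: 0.0213
grasp_force: 40.0
```

```bash
python3 - <<'E'
from h import *
o=env.get_obs();p=o['tool_pos'];print(o['time_s'],p,o['tool_rot'],o['force'],o['qpos'].round())
rows((p,o['tool_rot'][2]),[(.5365,-.229,.258,100)],5)
E
```

```text
6.65 [ 0.53913844 -0.04946232  0.256037  ] [-1.79964236e+02 -1.21979524e-02  1.02604830e+02] [-0.26934198  1.06366173 -1.08999718] [-29.   4.  33.  97.  -2.  80.  17.]
[-0.175,-0.042,-0.002,0,0,0.006,G],
[-0.349,-0.084,-0.004,0,0,0.012,G],
[-0.524,-0.125,-0.006,0,0,0.018,G],
[-0.699,-0.167,-0.008,0,0,0.024,G],
[-0.873,-0.209,-0.010,0,0,0.030,G],
```

Call:
{"api": "apply_moves", "payload": {
  "moves": [
    [-0.08,-0.02,0,0,0,0,0.1],
    [-0.2,-0.05,0,0,0,0,0.1],
    [-0.35,-0.08,0,0,0,0,0.1],
    [-0.52,-0.12,0,0,0,0,0.1],
    [-0.68,-0.16,0,0,0,0,0.1],
    [-0.8,-0.19,0,0,0,0,0.1],
    [-0.87,-0.21,0,0,0,0,0.1],
    [-0.87,-0.21,0,0,0,0,0.1],
    [-0.87,-0.21,0,0,0,0,0.1],
    [-0.87,-0.21,0,0,0,0,0.1]
  ]
}}

```text
time_s: 7.65
tool_pos: [0.5367, -0.2267, 0.2559]
tool_rot: [-180.0, -0.1, 102.7]
force: [1.3, 0.0, -1.0]
grip_width: 0.021
grasp_force: 40.0
```

```bash
python3 - <<'E'
from h import *
o=env.get_obs();p=o['tool_pos'];print(o['time_s'],p,o['tool_rot'],o['force'],o['qpos'].round())
a=save('scene','s3')
for n in('punch_middle_tip','upper_mouth'):print(n,[(np.round(d['location'],1).tolist(),round(float(d['conf']),2)) for d in boxes_of('scene',n)][:4])
b=save('top','t3')
A=cv2.resize(a[150:280,230:330],(460,598),interpolation=cv2.INTER_CUBIC)
B=cv2.resize(b[185:275,275:340],(340,598*340//340)[:1]+(471,),interpolation=cv2.INTER_CUBIC)
B=cv2.copyMakeBorder(B,0,598-471,0,0,cv2.BORDER_CONSTANT)
cv2.imwrite('pics/m3.png',np.hstack([A,B])[:,:,::-1])
S=viewer.get_calibration('scene')
q=p-[0,0,.101];print('tip pred crop',(proj(S,q)-[230,150])*4.6)
q=np.array([.5365,-.2292,.122]);print('mouth pred crop',(proj(S,q)-[230,150])*4.6)
E
```

```text
7.65 [ 0.53667586 -0.22665676  0.25588801] [-1.79966342e+02 -7.58014408e-02  1.02724312e+02] [ 1.26949901  0.01100654 -0.98387494] [-16.  11.  41.  92.  -7.  80.  39.]
punch_middle_tip [([221.5, 178.8], 0.83), ([267.4, 201.0], 0.71), ([287.6, 201.5], 0.58)]
upper_mouth []
tip pred crop [254.6048534  357.13131426]
mouth pred crop [254.81517215 416.90999399]
```

View pics/m3.png

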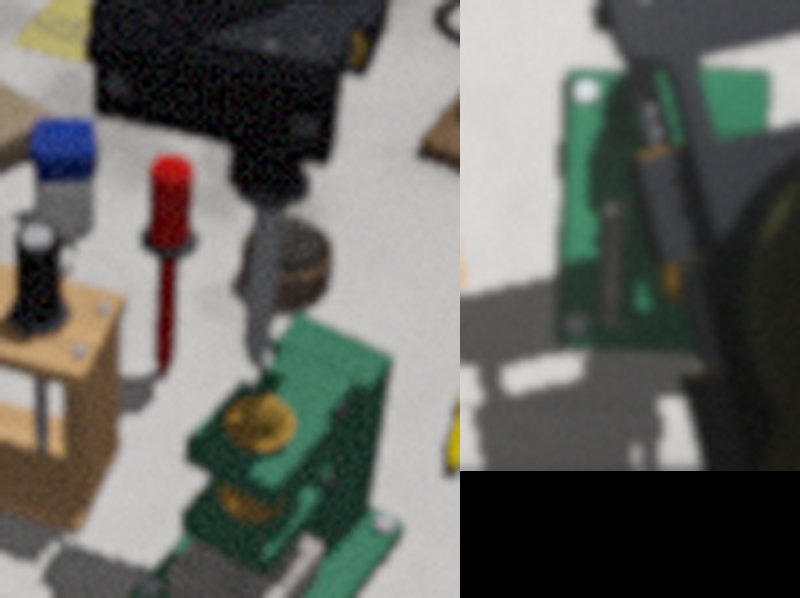

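The shank hangs straight over the brass mouth: tip at crop ~(258,368), mouth centre at ~(259,424). Depth is unclear from this view, so I check with the wrist camera.

```bash
python3 - <<'E'
from h import *
o=env.get_obs();p=o['tool_pos'];print(o['time_s'],p,o['tool_rot'])
S=viewer.get_calibration('scene')
print('collar/tip pred scene',[((proj(S,p-[0,0,z])-[230,150])*4.6).round(1) for z in(.011,.05,.09,.101)])
C=viewer.get_calibration('wrist');w=save('wrist','w3')
print('wrist pred: collar,tip',[proj(C,p-[0,0,z]).round(1) for z in(.011,.05,.09,.101)],'mouth',proj(C,[.5365,-.2292,.122]).round(1))
for n in('upper_mouth','punch_middle_tip'):print(n,[(np.round(d['location'],1).tolist(),round(float(d['conf']),2)) for d in boxes_of('wrist',n)][:4])
cv2.imwrite('pics/w3c.png',cv2.resize(w[120:270,170:340],None,fx=4,fy=4,interpolation=cv2.INTER_CUBIC)[:,:,::-1])
E
```

```text
7.85 [ 0.53673154 -0.22738952  0.25653001] [ 1.79987117e+02 -2.34591640e-02  1.02701795e+02]
collar/tip pred scene [array([271.9, 180.7]), array([264.8, 260.8]), array([258.1, 336.7]), array([256.4, 356.6])]
wrist pred: collar,tip [array([252.3, 239. ]), array([252.1, 215.7]), array([251.9, 198.5]), array([251.8, 194.7])] mouth [251.1 186.1]
upper_mouth [([272.0, 173.5], 0.62)]
punch_middle_tip [([251.7, 245.1], 0.75), ([384.4, 102.9], 0.75)]
```

View pics/w3c.png

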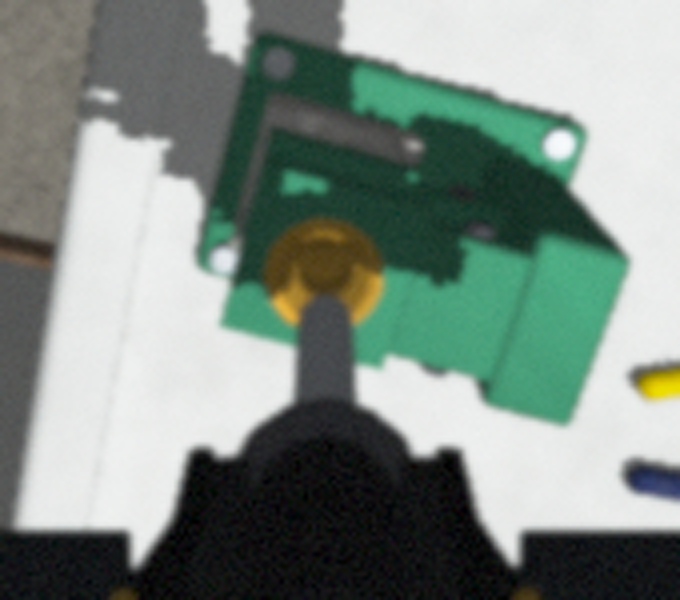

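```bash
python3 - <<'E'
from h import *
from scipy.optimize import least_squares
C=viewer.get_calibration('wrist');o=env.get_obs();p=o['tool_pos'];print(p)
im=cv2.imread('pics/w3.png');h=cv2.cvtColor(cv2.GaussianBlur(im,(0,0),.7),cv2.COLOR_BGR2HSV)
m=cv2.inRange(h,(10,110,40),(30,255,255));m[:165]=0;m[205:]=0;m[:,:225]=0;m[:,275:]=0
pts=[]
for r in range(165,192):
    c=np.where(m[r])[0]
    if len(c)>4: pts+= [(c[0]-.5,r),(c[-1]+.5,r)]
for c in range(242,260):
    r=np.where(m[:,c])[0]
    if len(r): pts.append((c,r[0]-.5))
pts=np.array(pts,float)
B=np.array([onz(C,u,.122)[:2] for u in pts])
f=lambda q:np.hypot(*(B-q[:2]).T)-q[2]
s=least_squares(f,[.5365,-.229,.0155],loss='soft_l1',f_scale=.001);print('mouth x,y,r',s.x.round(4),'rms',np.sqrt(np.mean(s.fun**2)))
# tip: dark-grey, profile along shank centre columns
g=im.astype(int)
for r in range(186,206):print(r,g[r,248:256].mean(0).round().astype(int),end=' ')
print()
for r in (198,202,206,210):print(r,cv2.cvtColor(im,cv2.COLOR_BGR2GRAY)[r,238:266].tolist())
for row in(193.5,194):print(onz(C,(251.5,row),p[2]-.101))
E
```

```text
[ 0.53658126 -0.22807247  0.25664203]
mouth x,y,r [ 0.5362 -0.2324  0.0143] rms 0.0002645431342514153
186 [26 66 85] 187 [28 67 86] 188 [27 68 86] 189 [23 63 80] 190 [24 60 76] 191 [24 58 75] 192 [31 64 80] 193 [45 71 85] 194 [63 76 84] 195 [72 77 79] 196 [73 74 72] 197 [74 73 70] 198 [75 73 70] 199 [75 72 70] 200 [76 74 72] 201 [76 74 70] 202 [76 74 71] 203 [76 73 70] 204 [76 74 71] 205 [77 74 71] 
198 [136, 148, 164, 178, 176, 161, 130, 97, 77, 72, 72, 74, 74, 71, 73, 70, 69, 73, 81, 105, 137, 154, 159, 159, 152, 140, 135, 133]
202 [125, 126, 128, 128, 127, 120, 98, 82, 71, 76, 72, 75, 74, 72, 73, 72, 75, 72, 73, 89, 108, 128, 132, 130, 132, 132, 131, 134]
206 [221, 216, 208, 200, 181, 149, 110, 82, 74, 71, 76, 76, 74, 67, 73, 74, 73, 73, 71, 80, 101, 121, 129, 129, 133, 129, 134, 132]
210 [230, 232, 233, 232, 222, 184, 122, 82, 78, 69, 73, 75, 72, 72, 76, 72, 69, 73, 71, 80, 104, 136, 144, 145, 142, 134, 138, 162]
[ 0.53608988 -0.22706994  0.15564203]
[ 0.53619116 -0.2275218   0.15564203]
```

```bash
python3 - <<'E'
from h import *
o=env.get_obs();p=o['tool_pos'];C=viewer.get_calibration('wrist')
print(p,o['tool_rot'],C['position'],C['orientation'],proj(C,[.5365,-.2292,.122]),proj(C,p-[0,0,.101]))
C=viewer.get_calibration('wrist');w=save('wrist','w4');print(proj(C,[.5365,-.2292,.122]),C['orientation'])
im=w[:,:,::-1].copy();h=cv2.cvtColor(cv2.GaussianBlur(im,(0,0),.7),cv2.COLOR_BGR2HSV)
m=cv2.inRange(h,(10,110,40),(30,255,255));m[:165]=0;m[215:]=0;m[:,:225]=0;m[:,275:]=0
for r in range(165,206,2):
    c=np.where(m[r])[0]; print(r,(c[0],c[-1],len(c)) if len(c) else None,end=' ')
E
```

```text
[ 0.53658126 -0.22807247  0.25664203] [ 1.79981686e+02 -5.66599404e-03  1.02639290e+02] [ 0.51751383 -0.14730865  0.4189964 ] [-17.64795474  -0.03259366  12.59687221] [251.34556103 185.49110611] [251.79402784 194.67127829]
[251.34556103 185.49110611] [-17.64795474  -0.03259366  12.59687221]
165 None 167 None 169 None 171 None 173 None 175 (np.int64(245), np.int64(256), 12) 177 (np.int64(242), np.int64(260), 19) 179 (np.int64(240), np.int64(262), 23) 181 (np.int64(238), np.int64(263), 26) 183 (np.int64(237), np.int64(264), 28) 185 (np.int64(237), np.int64(264), 28) 187 (np.int64(237), np.int64(264), 28) 189 (np.int64(237), np.int64(264), 28) 191 (np.int64(238), np.int64(264), 27) 193 (np.int64(238), np.int64(264), 24) 195 (np.int64(239), np.int64(263), 16) 197 (np.int64(240), np.int64(261), 11) 199 (np.int64(242), np.int64(259), 5) 201 None 203 None 205 None
```

Wrist view: the brass mouth is centred near (250.7,187) and the tip near (251,197). Together these put the mouth about 1.2 mm towards −y of the tip, with no x error. I correct for that and descend in stages while watching the force.

Call:
{"api": "apply_moves", "payload": {
  "moves": [
    [-0.006,-0.001,0,0,0,0,0.1],
    [-0.006,-0.001,0.05,0,0,0,0.1],
    [-0.006,-0.001,0.1,0,0,0,0.1],
    [-0.006,-0.001,0.15,0,0,0,0.1],
    [-0.006,-0.001,0.18,0,0,0,0.1],
    [-0.006,-0.001,0.21,0,0,0,0.1],
    [-0.006,-0.001,0.23,0,0,0,0.1],
    [-0.006,-0.001,0.23,0,0,0,0.1]
  ]
}}

```text
time_s: 8.85
tool_pos: [0.5363, -0.2295, 0.2099]
tool_rot: [-180.0, -0.0, 102.6]
force: [-0.7, 0.3, -1.3]
grip_width: 0.021
grasp_force: 40.0
```

Call:
{"api": "apply_moves", "payload": {
  "moves": [
    [0,0,0.015,0,0,0,0.1],
    [0,0,0.03,0,0,0,0.1],
    [0,0,0.03,0,0,0,0.1]
  ]
}}

```text
time_s: 9.15
tool_pos: [0.5364, -0.2295, 0.2043]
tool_rot: [-180.0, -0.0, 102.6]
force: [0.5, 0.8, -0.2]
grip_width: 0.0212
grasp_force: 40.0
```

Call:
{"api": "apply_moves", "payload": {
  "moves": [
    [0,0,0.02,0,0,0,0.1],
    [0,0,0.04,0,0,0,0.1],
    [0,0,0.06,0,0,0,0.1],
    [0,0,0.075,0,0,0,0.1],
    [0,0,0.075,0,0,0,0.1]
  ]
}}

```text
time_s: 9.65
tool_pos: [0.5362, -0.2296, 0.1889]
tool_rot: [-180.0, -0.0, 102.6]
force: [-0.2, -0.2, 0.2]
grip_width: 0.0209
grasp_force: 40.0
```

Call:
{"api": "apply_moves", "payload": {
  "moves": [
    [0,0,0.02,0,0,0,0.1],
    [0,0,0.04,0,0,0,0.1],
    [0,0,0.06,0,0,0,0.1],
    [0,0,0.08,0,0,0,0.1],
    [0,0,0.1,0,0,0,0.1],
    [0,0,0.12,0,0,0,0.1],
    [0,0,0.12,0,0,0,0.1]
  ]
}}

```text
time_s: 10.35
tool_pos: [0.5362, -0.2296, 0.1649]
tool_rot: [-180.0, -0.0, 102.6]
force: [0.4, -0.2, -1.2]
grip_width: 0.0213
grasp_force: 40.0
```

```bash
python3 - <<'E'
from h import *
a=save('scene','s5');o=env.get_obs();p=o['tool_pos'];print(o['time_s'],p,o['tool_rot'],o['force'],o['qpos'].round())
cv2.imwrite('pics/s5c.png',cv2.resize(a[170:300,240:340],(460,598),interpolation=cv2.INTER_CUBIC)[:,:,::-1])
S=viewer.get_calibration('scene')
print([((proj(S,q)-[240,170])*4.6).round() for q in(p-[0,0,.101],p-[0,0,.011],[p[0],p[1],.122],[p[0],p[1],.036])])
E
```

```text
10.4 [ 0.53638408 -0.22961368  0.16523861] [-1.79977018e+02 -1.07931533e-02  1.02604432e+02] [ 0.05093908 -0.05903771 -0.46979958] [-14.  15.  41.  99. -10.  71.  41.]
[array([201., 418.]), array([215., 270.]), array([210., 325.]), array([197., 460.])]
```

View pics/s5c.png

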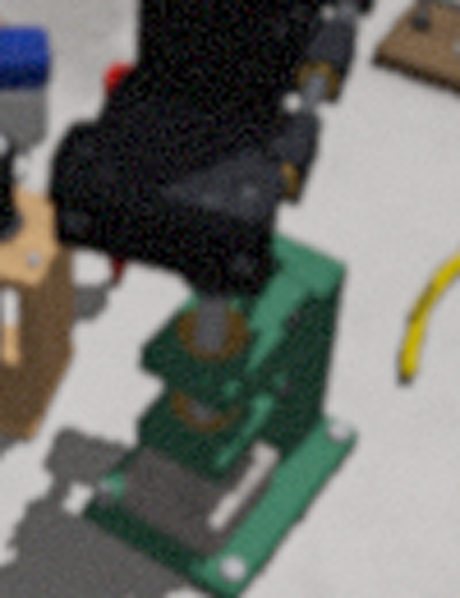

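The shank passes through the upper ring and shows in the gap, heading into the lower ring at crop (205,405). There is no side load. The last 17 mm remains.

Call:
{"api": "apply_moves", "payload": {
  "moves": [
    [0,0,0.02,0,0,0,0.1],
    [0,0,0.04,0,0,0,0.1],
    [0,0,0.055,0,0,0,0.1],
    [0,0,0.07,0,0,0,0.1],
    [0,0,0.08,0,0,0,0.1],
    [0,0,0.085,0,0,0,0.1],
    [0,0,0.085,0,0,0,0.1],
    [0,0,0.085,0,0,0,0.1],
    [0,0,0.085,0,0,0,0.1],
    [0,0,0.085,0,0,0,0.1]
  ]
}}

```text
time_s: 11.4
tool_pos: [0.5366, -0.2297, 0.1487]
tool_rot: [180.0, 0.0, 102.6]
force: [-0.2, 0.5, -0.5]
grip_width: 0.0211
grasp_force: 40.0
```

```bash
python3 - <<'E'
from h import *
a=save('scene','s6');o=env.get_obs();p=o['tool_pos'];print(o['time_s'],p,o['force'],o['grip_width'],o['grasp_force'])
S=viewer.get_calibration('scene')
A=cv2.resize(a[215:285,250:320],(600,600),interpolation=cv2.INTER_CUBIC)
cv2.imwrite('pics/s6c.png',A[:,:,::-1])
k=600/70
print([((proj(S,q)-[250,215])*k).round() for q in(p-[0,0,.101],p-[0,0,.011],[p[0],p[1],.122],[p[0],p[1],.036])])
E
```

```text
11.45 [ 0.53661224 -0.22966569  0.14867142] [-0.95952702 -0.64022879 -0.15887331] 0.021101121133706494 39.97617767192423
[array([286., 439.]), array([310., 170.]), array([305., 220.]), array([283., 470.])]
```

View pics/s6c.png

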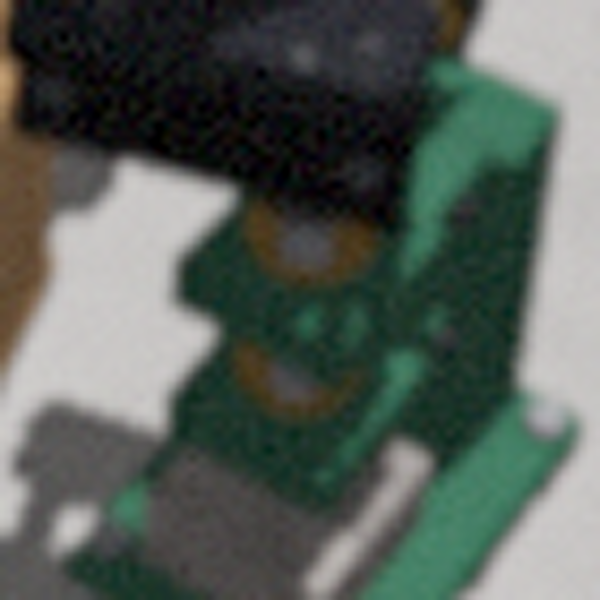

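The shank runs through both rings, centred at crop (305,240) and (295,380). The tip is at about 0.047 m, still gripped and free of load, so I hand it in.

```bash
python3 -c "
from h import *
print(env.sign_off())"
```

```text
the job is handed in; nothing more can be done
None
```

The job is handed in: the 12 mm punch is through both bushings, still gripped at 40 N with almost no load on the wrist. By calculation its point is about 11 mm above the steel block, and the sign-off gave no verdict.

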